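Vent the dry box and hold its gate wide open

ROBOT

A 6-joint arm with a two-finger parallel gripper is mounted at the origin on the work surface. World frame = base frame: x ahead of the robot, y to its left, z up, the work surface at z = 0. Lengths are in m, angles in rad, forces in N, time in s.
With the tool pointing down it reaches from about 0.35 to 0.775 m from the base axis. Payload 5.5 kg.
Tool frame: the origin (TCP) lies midway between the tips of the shut fingers; the grasp point (between the pads) lies 19 mm behind it; z points along the fingers, y is the line along which they close (so a half turn about z gives the same grasp; the last joint's range is limited). The gripper opens to 85 mm and grips with 20 to 120 N. Pads are 22 mm wide; open, the fingers measure 114 mm over their backs; the gripper's body (76 mm by 85 mm) begins 54 mm behind the grasp point. The pads swing forward as they close: fully open they stand 13 mm farther back than shut.
Start: joints at [-1.448, 0.313, 0.046, 1.304, 0, 1.431], TCP at [0.149, -0.555, 0.231] pointing down, gripper open.
Joint ranges: [-2.76, 2.76], [-0.86, 1.69], [-1.03, 1.26], [-2.2, 2.34], [-1.47, 1.5], [-3.14, 3.14]. Speed limits (rad/s): [2.57, 2.57, 3.14, 3.14, 3.14, 3.14].

INTERFACE

Orientations are given as a rotation vector (axis times angle).
In Python, from workcell import sense, optics, close_job gives the robot as it stands.
- The arm moves only by the tool drive_tool, never from a script. Its argument "targets" is a list of rows, each a list of 4 numbers: the shift along the tool's x, y, z in units of 40 mm (1.0 is 40 mm), then the turn about the tool's z in degrees. A call has 1 to 5 rows; each row shifts and turns the commanded pose from where the row before left it, along the tool's axes as they then stand; what a row does not reach is not made up. A row lasts 1/12 s, in which the tool goes at most 41.7 mm and 7.16 degrees, less where a joint would pass 70% of its speed; a pose out of reach is approached as far as the arm can. A call is refused whole if a number of a shift passes 1 or a number of a turn 7.16, either way. A call with a gripper value outside its range is refused whole. "claw" is the gripper command: -1 is shut, 1 is fully open, values between are in proportion, set as the call begins (left out, the last holds). The fingers move at their own pace and stop on an object; the grip force is fixed at half the most. Time passes only in rows, so rows that do not move let the fingers close. It gives the time, the measured TCP pose, the force, the opening and the grip force at its end, in the units of the state.
- sense(): the state, without advancing time (a new reading comes with each control period).
- optics.capture(name): name is "side" or "top"; returns the picture (480x640x3 uint8, red, green, blue); there is no depth.
- optics.camera_params(name): a dict with "intrinsics" (3x3 intrinsics, pixels), "position" and "rotation" of the camera in the world. Camera axes: x right, y up, looking along -z (the intrinsics and any distortion apply to the point x, -y, -z); pixel columns grow to the right and rows downward; lengths in m; the calibration is good to about 2 mm. A picture is of the moment at which its call begins. camera_params takes no time and is no camera call.
- close_job(): hands the job in; it is judged then, once.
The state is a dict: "clock": time; "joint_positions": joint angles; "joint_velocities": joint speeds; "joint_torque": joint torques, N m; "position": TCP position; "orientation": TCP orientation; "force": force on the tool from outside, world axes, zero at the start; "ft_torque": the same for the moment, N m; "grip_width": finger opening in m; "finger_force": force on a finger pad.
Only numpy, scipy, OpenCV 4.12 (cv2) and the standard library are available. Lean on these libraries where they do the work, as an engineer would, in place of code of your own. Each camera call takes 0.05 s, during which the arm holds its last target. There are 200 camera calls.

TASK

The clear dry box has to be opened for a colleague: press the red vent pedal down to its stop, then squeeze the blue catch together, and after it the white catch. Then swing the gate open by its yellow post, past the click of its detent to nearly as wide as it goes, and finish while still holding the post so that the sprung gate stays wide open. Leave the rack, jar, mug, vial and bowl where they stand.

Things in the scene. Friction and masses are not known exactly. Their poses are not given: they have to be found in the camera images.
- dry_box: White and clear vacuum desiccator box fixed to the bench, 180 mm deep (its x) by 220 mm wide (its y), roof 150 mm above the bench; origin under its centre, x pointing to its rear, z up. The gate covers its front (-x). On its roof near the front stand two squeeze catches, blue and white, 100 mm apart; behind the hinge a detent plunger housing, at most 168 mm above the bench.
- blue_catch_mid (a point): Blue catch, a pair of upright tabs, each 24 mm (box x) by 12 mm (box y), from the roof to 190 mm above the bench. Point fixed to the box 174 mm up, midway between the outer faces when fully squeezed: the fixed tab's outer face is 15 mm to the box's -y of it, the sliding tab's 29 mm to +y at rest, 15 mm squeezed (outer width 44, then 30 mm). Pinch both tabs together along the box's y.
- white_catch_mid (a point): The same point of the white catch, of the same build and squeezed the same way, the sliding tab on +y; 100 mm to the box's +y of the blue one, nearer the hinge. From each sliding tab's foot (4 to 17 mm above the roof) a steel toe reaches forward over the gate's top and hooks in front of a keeper on the gate; it locks the gate until squeezed 9 mm or more.
- blue_catch (a joint): Squeeze of the blue catch in m: 0 to 0.002 shut, 0.014 fully squeezed (tabs then 6 mm apart). It needs about 5 N and stays where it is left.
- white_catch (a joint): Squeeze of the white catch in m: 0 to 0.002 shut, 0.014 fully squeezed; about 5 N, stays where it is left.
- gate (a joint): Opening of the gate in rad: 0 shut, 1.75 end of swing. Opens clockwise seen from above, its free edge coming out toward the robot. A spring pulls it shut (about 0.1 N m at 0, 0.35 at 1.6 rad); a sprung detent hump at about 0.7 to 1.2 rad must be pushed past (up to about 0.7 N m in all). Let go wide open, it swings back to about 1.2 rad or farther.
- hinge_axis (a point): Point on the gate's vertical hinge axis at roof height (150 mm above the bench), at the box's front left (+y) corner; fixed to the box. The gate is a white-framed clear panel 220 mm long from this axis, 12 mm thick, 14 to 148 mm above the bench.
- post_top (a point): Centre of the top of the gate's upright yellow post, 16 mm diameter, 50 to 200 mm above the bench, free all round above 150; turns with the gate, 150 mm along it from the hinge axis and 51 mm out in front of its mid-plane. Axes: x square to the gate, from the post toward the panel; y along the gate toward the hinge.
- gate_post: The same yellow post: a grip sleeve 50 to 200 mm above the bench that spins freely about its own upright axis, so its own yaw means nothing. Origin on its axis at bench height. Two steel brackets (at 42 to 50 and 112 to 120 mm) join it to the gate.
- vent_pedal (a joint): Angle of the red vent pedal in rad: 0 up, 0.22 down on its stop. A spring lifts it again; at the pad it takes about 4 N to start and 11 N to reach the stop.
- pedal_pad (a point): Point to press, on top of the pedal plate, 22 mm from its free end, about 37 mm to the base's -x of the base's centre; about 56 mm above the bench when up and 36 mm when down on its stop; moves with the pedal.
- pedal_base: Grey base plate of the vent pedal, fixed to the bench, 130 mm (x) by 90 mm (y) by 8 mm; origin under its centre. The pedal plate, red with a black rubber pad, 112 mm by 70 mm, is hinged near the +x end on a pin 30 mm up and rises toward -x.
- tube_rack: White rack with six capped tubes, 100 x 75 mm, 112 mm high; origin under its centre; leave it alone. It may stand on either side of the bench, the pedal on the other.
- jar: Yellow jar with white lid, 72 mm across, 85 mm high; origin under its centre; leave it alone.
- mug: White mug, 80 mm across plus handle, 90 mm high; origin under its centre; leave it alone.
- vial: Amber glass vial with a blue cap, 30 mm across, 55 mm high, right (-y) of the dry box; origin under its centre; leave it alone.
- dish: Small steel bowl, 60 mm across, 30 mm high, in front of the dry box's right (-y) end, outside the gate's swing; origin under its centre; leave it alone.

How it is judged:
By the outcome, as a careful person would: the job done as asked, in the order asked, and still so for the second after the job is handed in, while the arm keeps its last pose, push and grip.
It also fails if it takes over 72 s, if anything falls off the work surface, if the arm or the gripper's body presses on something with over 40 N, if the wrist force passes 120 N, or if a joint passes its speed limit or range.

## Working session

There is one attempt and no reset: what is moved stays moved. The work goes in short steps, Python scripts to look and compute and a tool call to move; the robot and the scene stay as the last step left them, time stands still between calls to the robot, and variables do not carry over. Pictures are saved under pics/ and viewed, at most 10 in all, crops included, and the job is handed in when it is done.

Besides the shell and the picture viewer there is one more tool, called after "Call:" as name(argument=value, ...) on one line, values as JSON. drive_tool: Moves the arm, as the interface text tells. Its arguments: {"type":"object","properties":{"targets":{"type":"array"},"claw":{"type":"number"}},"required":["targets"]}

```bash
mkdir -p pics; ls
python3 - <<'E'
from workcell import sense, optics
import cv2
for n in("side","top"):
    im=optics.capture(n); cv2.imwrite(f"pics/{n}0.png",im[:,:,::-1]); print(n,optics.camera_params(n))
s=sense(); print(s)
E
```

```text
pics
side {'intrinsics': array([[529.34931125,   0.        , 322.32298224],
       [  0.        , 529.34931125, 237.26359214],
       [  0.        ,   0.        ,   1.        ]]), 'position': array([ 0.55623136, -1.12811786,  0.79053629]), 'rotation': array([ 1.05419204, -0.01700878,  0.02177597])}
top {'intrinsics': array([[541.82806288,   0.        , 317.40365743],
       [  0.        , 541.82806288, 233.89588821],
       [  0.        ,   0.        ,   1.        ]]), 'position': array([ 0.34211045, -0.00443104,  1.39056958]), 'rotation': array([ 0.13329313, -0.14116942, -1.53945764])}
{'clock': 0.1, 'joint_positions': array([-1.44760260e+00,  3.13965159e-01,  4.50831160e-02,  1.30360827e+00,
       -1.60623762e-05,  1.43120572e+00]), 'joint_velocities': array([ 0.00165321, -0.00046646,  0.00242732,  0.0007956 , -0.00058475,
        0.00033072]), 'joint_torque': array([ 1.84880315e-03, -4.81727993e+01,  2.99242973e+01,  1.28089564e-02,
       -8.04079968e-05,  1.21002498e-05]), 'position': array([ 0.14930155, -0.55479777,  0.2304715 ]), 'orientation': array([-3.11283411e+00, -4.11372057e-01,  3.41291433e-06]), 'force': array([-0.16618481, -0.05342561,  0.51120943]), 'ft_torque': array([-0.00051895,  0.02284801, -0.0080676 ]), 'finger_force': 0.0, 'grip_width': 0.08529835254841187}
```

View pics/top0.png

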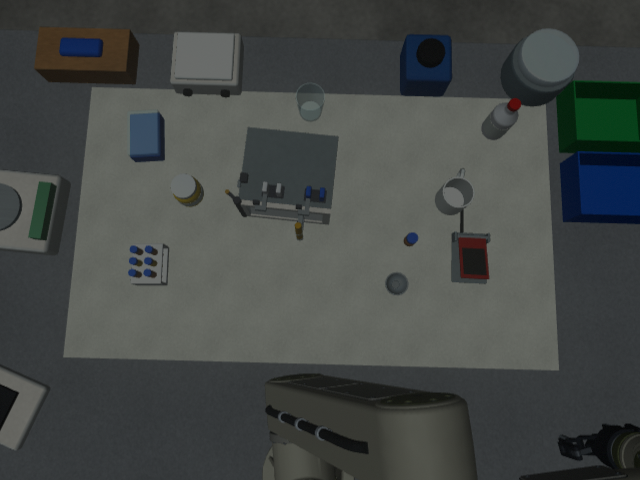

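View pics/side0.png

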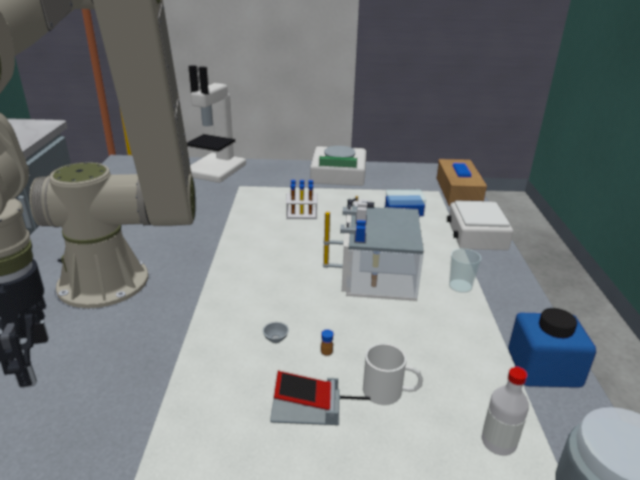

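The top view shows the box at about (290,170), its catches at (272,190) and (315,195), the post at (298,230) and the pedal at (473,258). In the side view the post top is at (327,213) and the pedal at (303,392). Next I enlarge both areas.

```bash
cat > h.py <<'E'
import numpy as np, cv2
from scipy.spatial.transform import Rotation as R
from workcell import sense, optics
def cam(n):
    p=optics.camera_params(n); return p['intrinsics'],p['position'],R.from_rotvec(p['rotation']).as_matrix()
def proj(n,P):
    K,c,M=cam(n); q=(np.atleast_2d(P)-c)@M; q=q*[1,-1,-1]; u=q@K.T; return u[:,:2]/u[:,2:]
def at(n,uv,z):
    K,c,M=cam(n); d=M@(np.linalg.inv(K)@[uv[0],uv[1],1]*[1,-1,-1]); return c+d*(z-c[2])/d[2]
def crop(n,x,y,w,h,s,f,im=None):
    im=optics.capture(n) if im is None else im
    cv2.imwrite(f"pics/{f}.png",cv2.resize(im[y:y+h,x:x+w,::-1],None,fx=s,fy=s,interpolation=cv2.INTER_CUBIC))
E
python3 - <<'E'
from h import *
im=cv2.imread("pics/top0.png")[:,:,::-1]; sm=cv2.imread("pics/side0.png")[:,:,::-1]
crop("top",225,120,125,125,6.4/1.4,"a",im)
a=cv2.resize(np.clip(im[120:245,225:350,::-1]*1.6,0,255).astype('uint8'),(580,580),interpolation=cv2.INTER_CUBIC)
b=cv2.resize(np.clip(im[225:290,445:497,::-1]*1.6,0,255).astype('uint8'),(208,260),interpolation=cv2.INTER_CUBIC)
c=cv2.resize(sm[365:430,265:345,::-1],(208,169),interpolation=cv2.INTER_CUBIC)
o=np.zeros((580,790,3),'uint8');o[:,:580]=a;o[:260,582:]=b;o[270:439,582:]=c
cv2.imwrite("pics/b.png",o)
E
```

```text
(no output)
```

View pics/b.png

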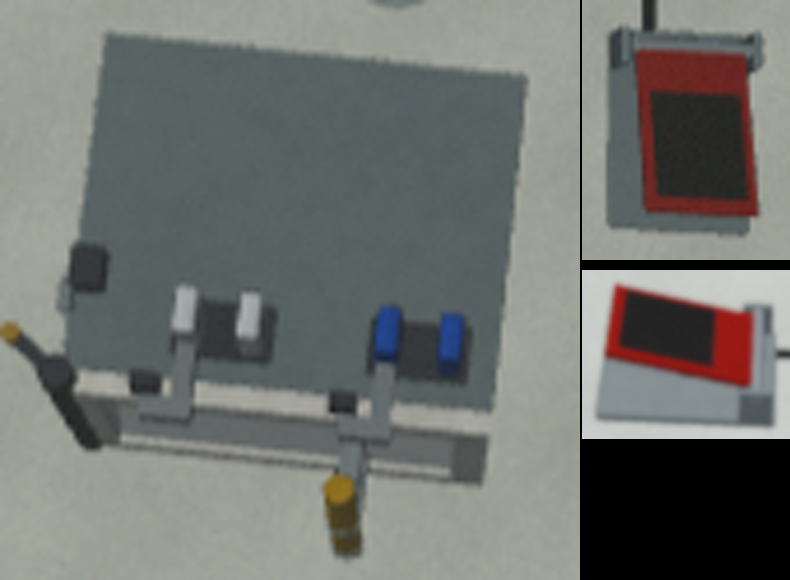

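```bash
cat >> h.py <<'E'
def box(p,q): # box coords -> world
    c,s=np.cos(p[2]),np.sin(p[2]); q=np.atleast_2d(q); return np.c_[p[0]+c*q[:,0]-s*q[:,1],p[1]+s*q[:,0]+c*q[:,1],q[:,2]]
E
python3 - <<'E'
from h import *
from scipy.optimize import least_squares
f=lambda u:np.array([225+u[0]/4.64,120+u[1]/4.64])
g=lambda u:np.array([445+(u[0]-582)/4,225+u[1]/4])
C=[(105,35),(525,76),(492,410)]
Q=np.array([[.09,.11,.15],[.09,-.11,.15],[-.09,-.11,.15]])
uv=np.array([f(c) for c in C])
r=least_squares(lambda p:(proj("top",box(p,Q))-uv).ravel(),[.5,.1,0]); print("box",r.x,r.fun)
p=r.x; c,s=np.cos(p[2]),np.sin(p[2])
def inv(P): d=P[:2]-p[:2]; return np.round([c*d[0]+s*d[1],-s*d[0]+c*d[1]],4)
print("nadir",proj("top",[[.342,-.004,0]]))
for n,u,z in [("post",(340,487),.2),("Bs",(389,317),.19),("Bf",(453,322),.19),("Ws",(187,296),.19),("Wf",(251,302),.19),("hinge top?",(57,365),.15),("gateR",(487,436),.148),("gateRfront",(482,483),.148),("yel",(8,332),.15)]:
    P=at("top",f(u),z); print(n,P.round(4),inv(P))
P=at("side",(327,213),.2); print("post side",P)
for n,u,z in [("padTopL",(638,52),.03),("TR",(744,55),.03),("BR",(757,213),.06),("BL",(647,210),.06),("baseBL",(609,226),.008),("baseTL",(609,32),.008),("baseBR",(749,232),.008)]:
    print(n,at("top",g(u),z).round(4))
k=lambda u:(265+(u[0]-582)*80/208,365+(u[1]-270)*65/169)
for n,u,z in [("Snear-left",(598,418),.0),("S nearright",(772,425),.0),("pedal nearleft",(608,355),.06),("pedal farleft",(617,288),.06)]:
    print(n,at("side",k(u),z).round(4))
E
```

```text
box [ 0.72019387  0.06459165 -0.07224799] [-0.34163056 -0.26838027  0.13407815 -0.28915599  0.20297574  0.52033707]
nadir [[313.17855695 329.91825394]]
post [0.5723 0.0357 0.2   ] [-0.1454 -0.0395]
Bs [0.6601 0.0147 0.19  ] [-0.0563 -0.0541]
Bf [ 0.6585 -0.0169  0.19  ] [-0.0557 -0.0857]
Ws [0.6679 0.1145 0.19  ] [-0.0557  0.046 ]
Wf [0.6658 0.0829 0.19  ] [-0.0556  0.0143]
hinge top? [0.6409 0.1826 0.15  ] [-0.0876  0.112 ]
gateR [ 0.6107 -0.0359  0.148 ] [-0.102  -0.1082]
gateRfront [ 0.5864 -0.034   0.148 ] [-0.1263 -0.108 ]
yel [0.6574 0.2084 0.15  ] [-0.073   0.1389]
post side [0.57081857 0.03307173 0.2       ]
padTopL [ 0.5827 -0.3696  0.03  ]
TR [ 0.5826 -0.4373  0.03  ]
BR [ 0.4787 -0.433   0.06  ]
BL [ 0.4787 -0.3652  0.06  ]
baseBL [ 0.4732 -0.3547  0.008 ]
baseTL [ 0.5992 -0.3569  0.008 ]
baseBR [ 0.4718 -0.4443  0.008 ]
Snear-left [ 0.4732 -0.4395  0.    ]
S nearright [ 0.5983 -0.4419  0.    ]
pedal nearleft [ 0.4813 -0.4365  0.06  ]
pedal farleft [ 0.4822 -0.3709  0.06  ]
```

Call:
drive_tool(targets=[[0,0,0,6.4],[0,0,0,6.4],[0,0,0,6.4],[0.7,-0.37,0,0],[0.7,-0.37,0,0]], claw=-1)

```text
clock: 0.52
position: [0.2067, -0.5299, 0.2306]
orientation: [-3.138, 0.12, 0.0]
force: [0.3, 0.3, 0.2]
grip_width: 0.0258
finger_force: 0.0
```

Call:
drive_tool(targets=[[0.7,-0.37,0,0],[0.7,-0.37,0,0],[0.7,-0.37,0,0],[0.7,-0.37,0,0],[0.7,-0.37,0,0]])

```text
clock: 0.93
position: [0.3535, -0.4651, 0.2309]
orientation: [-3.139, 0.114, 0.001]
force: [-0.2, -0.1, 0.6]
grip_width: 0.0
finger_force: 0.0
```

Call:
drive_tool(targets=[[0.7,-0.37,0,0],[0.7,-0.37,0,0],[0.7,-0.37,0,0],[0.7,-0.37,0,0],[0.7,-0.37,0,0]])

```text
clock: 1.35
position: [0.4985, -0.4014, 0.2307]
orientation: [-3.139, 0.113, 0.001]
force: [0.5, -1.0, -1.0]
grip_width: -0.0001
finger_force: 0.0
```

Call:
drive_tool(targets=[[0,0,0.7,0],[0,0,0.7,0],[0,0,0.7,0],[0,0,0.7,0],[0,0,0,0]])

```text
clock: 1.77
position: [0.4944, -0.3991, 0.1125]
orientation: [-3.132, 0.113, 0.013]
force: [-0.1, 0.7, -1.1]
grip_width: 0.0
finger_force: 0.0
```

Call:
drive_tool(targets=[[0,0,0.6,0],[0,0,0.6,0],[0,0,0.3,0],[0,0,0.1,0],[0,0,0,0]])

```text
clock: 2.18
position: [0.4968, -0.4022, 0.0557]
orientation: [-3.139, 0.114, 0.002]
force: [-1.3, 1.3, 4.2]
grip_width: 0.0002
finger_force: 1.9
```

Call:
drive_tool(targets=[[0,0,0.1,0],[0,0,0.1,0],[0,0,0.1,0],[0,0,0,0],[0,0,0,0]])

```text
clock: 2.6
position: [0.4978, -0.4036, 0.0463]
orientation: [3.137, -0.114, 0.002]
force: [-3.7, -0.0, 7.0]
grip_width: 0.0003
finger_force: 3.2
```

Call:
drive_tool(targets=[[0,0,0.1,0],[0,0,0.1,0],[0,0,0.1,0],[0,0,0,0],[0,0,0,0]])

```text
clock: 3.02
position: [0.4973, -0.4038, 0.0353]
orientation: [3.136, -0.114, 0.001]
force: [-5.9, 2.1, 12.8]
grip_width: -0.0001
finger_force: 5.9
```

Call:
drive_tool(targets=[[0,0,0.06,0],[0,0,0.06,0],[0,0,0,0],[0,0,0,0]])

```text
clock: 3.35
position: [0.4974, -0.404, 0.0349]
orientation: [3.134, -0.114, 0.003]
force: [-13.9, 8.0, 37.6]
grip_width: -0.0001
finger_force: 18.3
```

Call:
drive_tool(targets=[[0,0,-0.5,0],[0,0,-0.85,0],[0,0,-0.85,0],[0,0,-0.85,0],[0,0,-0.85,0]])

```text
clock: 3.77
position: [0.4978, -0.4027, 0.1866]
orientation: [3.138, -0.113, 0.004]
force: [0.7, -0.8, 0.1]
grip_width: -0.0001
finger_force: 0.0
```

Call:
drive_tool(targets=[[0,0,-0.85,0],[0,0,-0.85,0],[0.28,-0.85,-0.25,0],[0.28,-0.85,0,0],[0.28,-0.85,0,0]])

```text
clock: 4.18
position: [0.5394, -0.3034, 0.2645]
orientation: [3.136, -0.117, 0.009]
force: [-0.0, -0.4, 0.3]
grip_width: -0.0001
finger_force: 0.0
```

Call:
drive_tool(targets=[[0.28,-0.85,0,0],[0.28,-0.85,0,0],[0.28,-0.85,0,0],[0.28,-0.85,0,0],[0.28,-0.85,0,0]], claw=1)

```text
clock: 4.6
position: [0.6073, -0.136, 0.263]
orientation: [3.139, -0.114, 0.005]
force: [0.6, -0.6, -0.9]
grip_width: 0.0603
finger_force: 0.0
```

Call:
drive_tool(targets=[[0.28,-0.85,0,0],[0.28,-0.85,0,0],[0.28,-0.85,0,0],[0,0,0,0],[0,0,0,0]])

```text
clock: 5.02
position: [0.6481, -0.0361, 0.2622]
orientation: [3.139, -0.107, 0.004]
force: [0.1, -0.9, 0.2]
grip_width: 0.0857
finger_force: 0.0
```

```bash
cat >> h.py <<'E'
P0=[.7202,.0646,-.07225]
def go(q,z):
    s=sense(); M=R.from_rotvec(s['orientation']).as_matrix(); t=box(P0,[[q[0],q[1],z]])[0]
    print("tgt",t.round(4),"pos",s['position'].round(4),"tool units",((t-s['position'])@M/.04).round(3),"xdir yaw",np.degrees(np.arctan2(M[1,0],M[0,0])).round(2),"q6",s['joint_positions'].round(2))
E
python3 - <<'E'
from h import *
go((-.056,-.0767),.163)
crop("side",280,140,180,135,4.4,"c1")
im=optics.capture("top");cv2.imwrite("pics/top1.png",im[:,:,::-1])
E
```

```text
tgt [ 0.6588 -0.0079  0.163 ] pos [ 0.6481 -0.0361  0.2622] tool units [ 0.212 -0.724  2.48 ] xdir yaw -3.92 q6 [-0.18  0.46  0.34  1.45  0.    3.03]
```

View pics/c1.png

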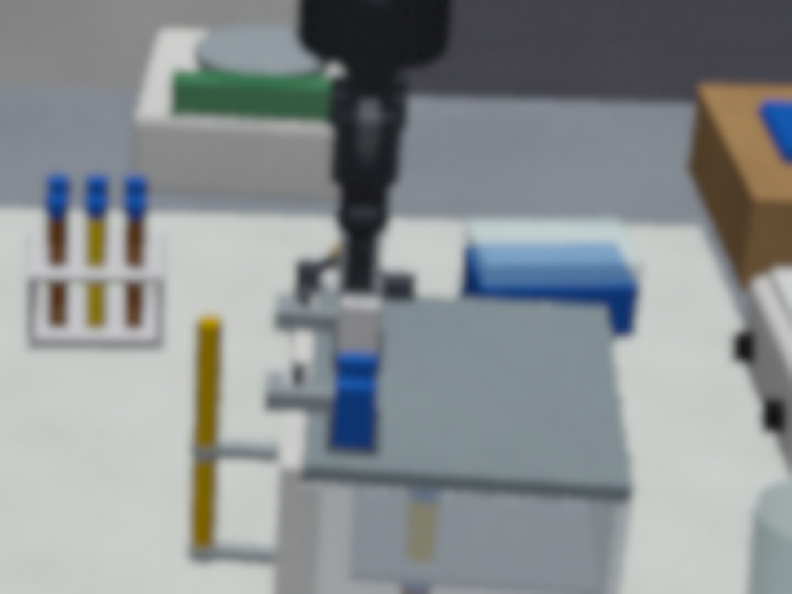

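The side view shows the fingers above and just beyond the blue catch, at crop (355,280) with the catch at (355,400). Joint 6 is near its limit at 3.03, so I turn the tool half round.

Call:
drive_tool(targets=[[0,0,0,-7.16],[0,0,0,-7.16],[0,0,0,-7.16],[0,0,0,-7.16],[0,0,0,-7.16]])

```text
clock: 5.53
position: [0.6469, -0.0404, 0.2613]
orientation: [3.02, 0.862, 0.001]
force: [0.1, 0.2, 0.8]
grip_width: 0.0856
finger_force: 0.0
```

Call:
drive_tool(targets=[[0,0,0,-7.16],[0,0,0,-7.16],[0,0,0,-7.16],[0,0,0,-7.16],[0,0,0,-7.16]])

```text
clock: 5.95
position: [0.6469, -0.0405, 0.2614]
orientation: [2.609, 1.748, 0.001]
force: [-0.4, 0.4, -0.2]
grip_width: 0.0855
finger_force: 0.0
```

Call:
drive_tool(targets=[[0,0,0,-7.16],[0,0,0,-7.16],[0,0,0,-7.16],[0,0,0,-7.16],[0,0,0,-7.16]])

```text
clock: 6.37
position: [0.6469, -0.0405, 0.2613]
orientation: [1.946, 2.465, 0.0]
force: [-1.4, 0.1, -0.6]
grip_width: 0.0855
finger_force: 0.0
```

Call:
drive_tool(targets=[[0,0,0,-7.16],[0,0,0,-7.16],[0,0,0,-7.16],[0,0,0,-7.16],[0,0,0,-7.16]])

```text
clock: 6.78
position: [0.6469, -0.0405, 0.2614]
orientation: [1.094, 2.944, -0.0]
force: [-0.1, -0.5, 0.5]
grip_width: 0.0854
finger_force: 0.0
```

Call:
drive_tool(targets=[[0,0,0,-7.16],[0,0,0,-7.16],[0,0,0,-7.16],[0,0,0,-7.16],[0,0,0,-7.16]])

```text
clock: 7.2
position: [0.6468, -0.0405, 0.2613]
orientation: [0.136, 3.138, -0.001]
force: [-0.3, 0.8, 0.4]
grip_width: 0.0851
finger_force: 0.0
```

Call:
drive_tool(targets=[[0,0,0,-0.8],[0,0,0,0],[0,0,0,0]])

```text
clock: 7.45
position: [0.6471, -0.0394, 0.261]
orientation: [0.126, 3.139, -0.0]
force: [0.0, 0.2, 0.0]
grip_width: 0.0853
finger_force: 0.0
```

```bash
python3 -c "
from h import *
go((-.056,-.0767),.163)"
```

```text
tgt [ 0.6588 -0.0079  0.163 ] pos [ 0.6471 -0.0394  0.261 ] tool units [-0.228  0.811  2.449] xdir yaw 175.4 q6 [-0.18  0.46  0.33  1.44 -0.   -0.1 ]
```

Call:
drive_tool(targets=[[-0.12,0.41,0,0.5],[-0.12,0.41,0,0],[0,0,0,0],[0,0,0,0]])

```text
clock: 7.78
position: [0.6594, -0.0061, 0.2604]
orientation: [-0.134, -3.139, 0.001]
force: [-0.1, -0.6, -0.2]
grip_width: 0.0851
finger_force: 0.0
```

```bash
python3 -c "
from h import *
go((-.056,-.0767),.163)
crop('side',320,170,90,75,8,'c2')"
```

```text
tgt [ 0.6588 -0.0079  0.163 ] pos [ 0.6594 -0.0061  0.2604] tool units [ 0.012 -0.044  2.436] xdir yaw 175.12 q6 [-0.13  0.48  0.37  1.46 -0.   -0.05]
```

View pics/c2.png

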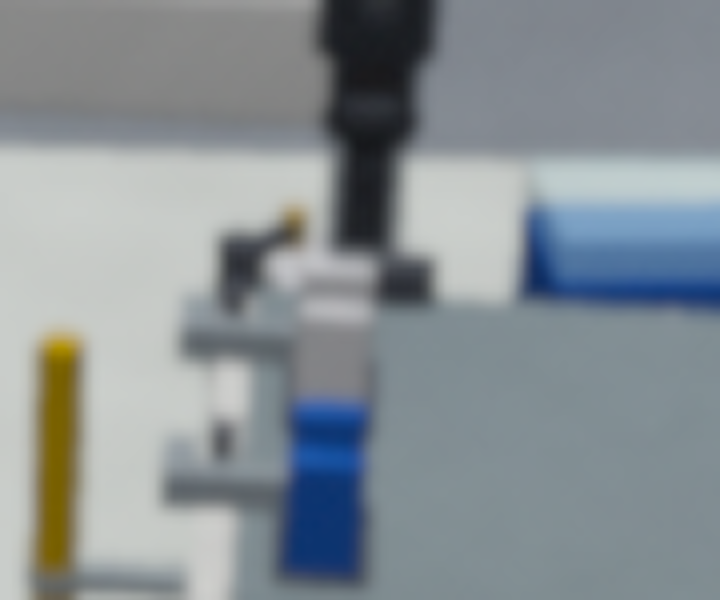

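The side view shows the fingers (crop (365,200)) over the catch column (330,430), lined up in x. I go down.

Call:
drive_tool(targets=[[0,-0.04,0.5,-0.7],[0,0,0.5,0],[0,0,0.5,0],[0,0,0.5,0],[0,0,0.2,0]])

```text
clock: 8.25
position: [0.6575, -0.0088, 0.1695]
orientation: [-0.116, -3.135, -0.0]
force: [-0.4, 0.3, -0.8]
grip_width: 0.0855
finger_force: 0.0
```

Call:
drive_tool(targets=[[0,0,0.1,0],[0,0,0.1,0],[0,0,0,0],[0,0,0,0]])

```text
clock: 8.58
position: [0.6599, -0.0083, 0.1656]
orientation: [0.114, 3.138, -0.0]
force: [-0.4, -0.8, -0.8]
grip_width: 0.0854
finger_force: 0.0
```

```bash
python3 -c "
from h import *
go((-.056,-.0767),.163); print(sense()['force'])
crop('side',320,170,90,75,8,'c3')"
```

```text
tgt [ 0.6588 -0.0079  0.163 ] pos [ 0.6599 -0.0083  0.1656] tool units [0.027 0.008 0.065] xdir yaw 175.84 q6 [-0.13  0.5   0.17  1.24 -0.   -0.06]
[-0.44213874 -0.8030962  -0.82327584]
```

View pics/c3.png

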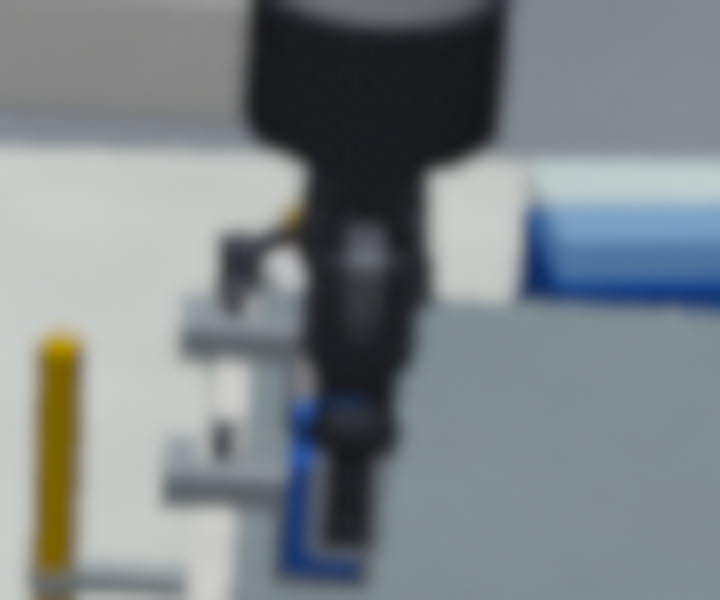

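The side view shows the near finger (347,490) straddling the blue tabs (325,490), about 5 mm too far back. I shift it and squeeze.

Call:
drive_tool(targets=[[0.12,0,0.05,0],[0,0,0,0],[0,0,0,0]])

```text
clock: 8.88
position: [0.6543, -0.0075, 0.1629]
orientation: [0.113, 3.139, -0.0]
force: [-1.0, 0.0, 0.1]
grip_width: 0.0855
finger_force: 0.0
```

Call:
drive_tool(targets=[[0,0,0,0],[0,0,0,0],[0,0,0,0],[0,0,0,0],[0,0,0,0]], claw=-0.4)

```text
clock: 9.3
position: [0.6552, -0.006, 0.1639]
orientation: [0.112, 3.137, 0.005]
force: [2.0, 2.2, -6.8]
grip_width: 0.0279
finger_force: 61.4
```

Call:
drive_tool(targets=[[0,0,0,0],[0,0,0,0],[0,0,0,0],[0,0,0,0],[0,0,0,0]])

```text
clock: 9.72
position: [0.6552, -0.006, 0.1638]
orientation: [0.113, 3.137, 0.006]
force: [0.4, 3.6, 5.8]
grip_width: 0.0282
finger_force: 62.6
```

Call:
drive_tool(targets=[[0,0,0,0],[0,0,0,0],[0,0,0,0],[0,0,0,0],[0,0,0,0]], claw=1)

```text
clock: 10.13
position: [0.6544, -0.0079, 0.1622]
orientation: [-0.114, -3.139, 0.001]
force: [0.0, -0.8, -0.1]
grip_width: 0.085
finger_force: 0.0
```

Call:
drive_tool(targets=[[0,0,-0.7,0],[0,0,-0.7,0],[0,0.6,0,0],[0,0.6,0,0],[0,0.6,0,0]])

```text
clock: 10.55
position: [0.6602, 0.0642, 0.2193]
orientation: [0.116, 3.138, -0.0]
force: [-0.3, -0.3, -0.2]
grip_width: 0.0853
finger_force: 0.0
```

Call:
drive_tool(targets=[[0,0.6,0,0],[0,0.13,0,0],[0,0,0,0],[0,0,0,0]])

```text
clock: 10.88
position: [0.6617, 0.0931, 0.2182]
orientation: [-0.113, -3.139, 0.001]
force: [-0.4, -0.2, -0.4]
grip_width: 0.0854
finger_force: 0.0
```

```bash
python3 -c "
from h import *
go((-.058,.0243),.163)
im=optics.capture('top'); cv2.imwrite('pics/top2.png',im[:,:,::-1])
crop('side',320,170,90,75,8,'c4')"
```

```text
tgt [0.6641 0.093  0.163 ] pos [0.6617 0.0931 0.2182] tool units [-0.06   0.004  1.381] xdir yaw 175.89 q6 [ 0.02  0.51  0.3   1.37 -0.    0.09]
```

View pics/c4.png

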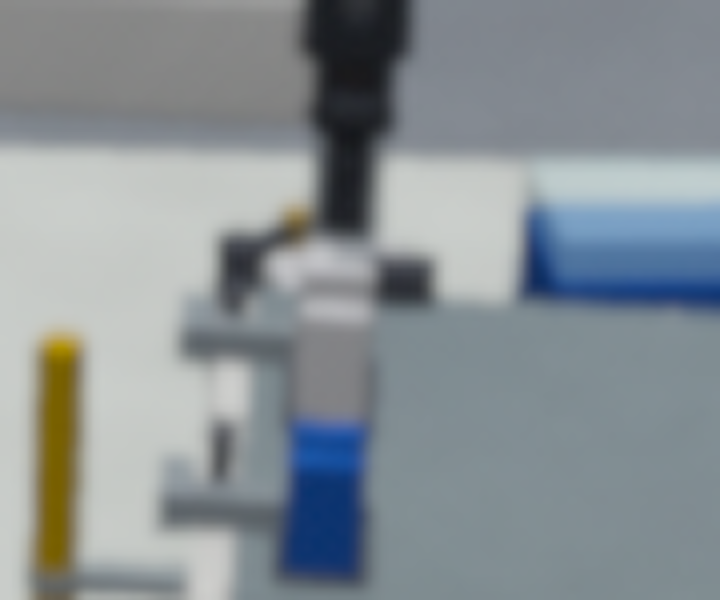

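The side view shows the blue catch squeezed: its two tab tops are now close together at (330,435–455) and its toe has moved to (225,500). The fingers line up over the white catch, so I go down and squeeze it.

Call:
drive_tool(targets=[[-0.02,0,0.4,0],[0,0,0.4,0],[0,0,0.4,0],[0,0,0.18,0],[0,0,0,0]])

```text
clock: 11.4
position: [0.6613, 0.092, 0.161]
orientation: [-0.116, -3.135, 0.001]
force: [-0.4, -0.3, 0.4]
grip_width: 0.0859
finger_force: 0.0
```

Call:
drive_tool(targets=[[0,0,0,0],[0,0,0,0],[0,0,0,0],[0,0,0,0],[0,0,0,0]], claw=-0.4)

```text
clock: 11.82
position: [0.6638, 0.0935, 0.1661]
orientation: [0.113, 3.135, 0.0]
force: [2.3, 3.7, -5.7]
grip_width: 0.0277
finger_force: 61.5
```

Call:
drive_tool(targets=[[0,0,0,0],[0,0,0,0],[0,0,0,0],[0,0,0,0],[0,0,0,0]])

```text
clock: 12.23
position: [0.6639, 0.0936, 0.1661]
orientation: [0.114, 3.135, 0.003]
force: [-0.6, 0.5, 6.8]
grip_width: 0.0277
finger_force: 63.2
```

Call:
drive_tool(targets=[[0,0,0,0],[0,0,0,0],[0,0,0,0],[0,0,0,0],[0,0,0,0]], claw=1)

```text
clock: 12.65
position: [0.6625, 0.0931, 0.1631]
orientation: [-0.113, -3.139, 0.001]
force: [-0.2, 0.2, 0.9]
grip_width: 0.085
finger_force: 0.0
```

Call:
drive_tool(targets=[[0,0,-0.7,0],[0,0,-0.7,0],[0,0,-0.4,0],[0,0,0,0]])

```text
clock: 12.98
position: [0.6645, 0.0932, 0.2399]
orientation: [0.113, 3.132, 0.0]
force: [-0.2, 0.0, 0.1]
grip_width: 0.0852
finger_force: 0.0
```

```bash
python3 -c "
from h import *
go((-.1455,-.040),.235)
crop('side',320,170,90,75,8,'c5')"
```

```text
tgt [0.5722 0.0352 0.235 ] pos [0.6645 0.0932 0.2399] tool units [ 2.198 -1.614  0.107] xdir yaw 175.86 q6 [ 0.02  0.5   0.35  1.41 -0.    0.09]
```

View pics/c5.png

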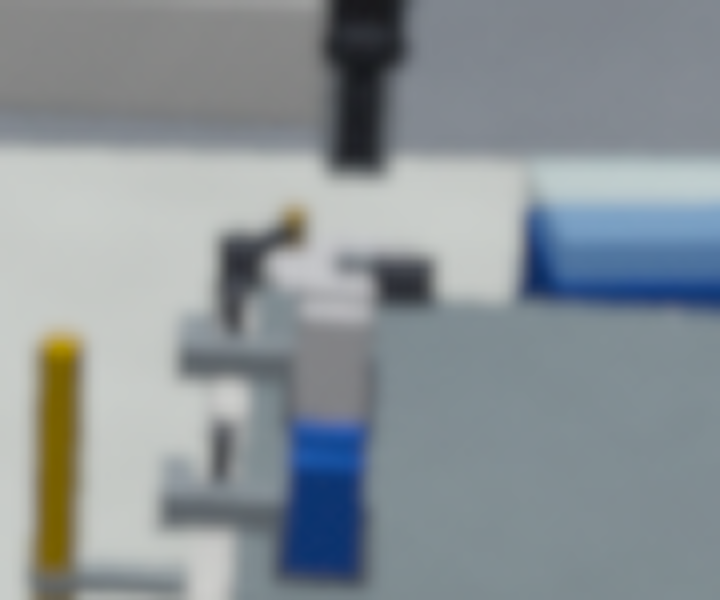

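The side view shows both catches squeezed, with the white tab tops now together at (335,290–310). Now to the post.

Call:
drive_tool(targets=[[0.55,-0.4,0,0],[0.55,-0.4,0,0],[0.55,-0.4,0,0],[0.55,-0.41,0,0],[0,0,0,0]])

```text
clock: 13.45
position: [0.5651, 0.0338, 0.2337]
orientation: [-0.116, -3.133, 0.001]
force: [-0.2, -0.0, -0.7]
grip_width: 0.0851
finger_force: 0.0
```

Call:
drive_tool(targets=[[0,0,0.1,0],[0,0,0,0]])

```text
clock: 13.62
position: [0.5701, 0.0354, 0.2299]
orientation: [-0.114, -3.138, -0.0]
force: [0.4, -0.2, 0.8]
grip_width: 0.0853
finger_force: 0.0
```

```bash
python3 -c "
from h import *
go((-.1455,-.040),.158)
crop('side',290,150,100,100,6,'c6')"
```

```text
tgt [0.5722 0.0352 0.158 ] pos [0.5701 0.0354 0.2299] tool units [-5.500e-02 -1.000e-03  1.798e+00] xdir yaw 175.84 q6 [-0.08  0.31  0.03  1.3   0.   -0.01]
```

View pics/c6.png

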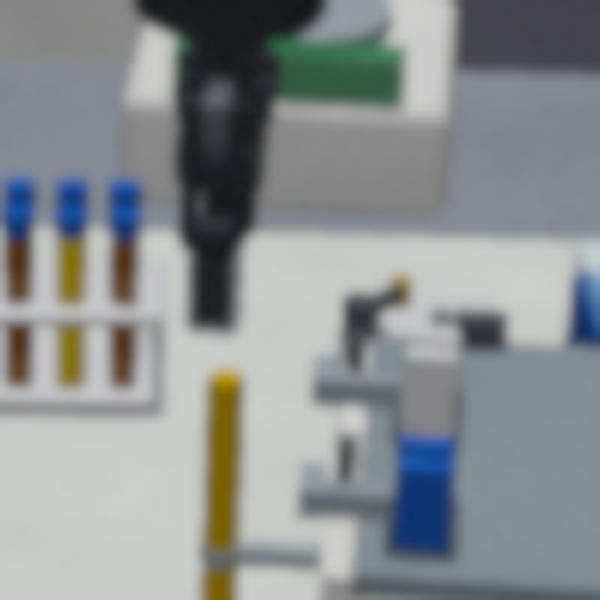

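The side view shows the finger (214,325) about 3–4 mm short of the post top (225,378) in x. I correct that, go down and grip.

Call:
drive_tool(targets=[[-0.08,0,0.4,0],[0,0,0.4,0],[0,0,0.4,0],[0,0,0.4,0],[0,0,0.2,0]])

```text
clock: 14.08
position: [0.5731, 0.0358, 0.1565]
orientation: [-0.112, -3.136, -0.0]
force: [-1.0, -0.2, -0.6]
grip_width: 0.0854
finger_force: 0.0
```

Call:
drive_tool(targets=[[0,0,0,0],[0,0,0,0],[0,0,0,0],[0,0,0,0],[0,0,0,0]], claw=-1)

```text
clock: 14.5
position: [0.5741, 0.0351, 0.1603]
orientation: [0.113, 3.138, -0.0]
force: [-0.0, -0.4, -0.4]
grip_width: 0.0255
finger_force: 0.0
```

Call:
drive_tool(targets=[[0,0,0,0],[0,0,0,0],[0,0,0,0]])

```text
clock: 14.75
position: [0.5742, 0.0376, 0.1605]
orientation: [0.111, 3.137, 0.007]
force: [1.1, 8.0, 2.8]
grip_width: 0.0147
finger_force: 58.5
```

```bash
cat >> h.py <<'E'
def post(t): # offset box frame from hinge
    return np.c_[-.051*np.cos(t)-.15*np.sin(t), .051*np.sin(t)-.15*np.cos(t)]
def ang(xy,h): # gate angle from world TCP xy, h=hinge in box coords
    c,s=np.cos(P0[2]),np.sin(P0[2]); d=np.array(xy)-P0[:2]; b=np.array([c*d[0]+s*d[1],-s*d[0]+c*d[1]])-h
    a0=np.arctan2(-.15,-.051); return (a0-np.arctan2(b[1],b[0])),np.hypot(*b)
E
python3 -c "
from h import *
s=sense(); print(ang(s['position'][:2],[-.0945,.1105]))
d=np.diff(post(np.arange(0,1.71,.1)),axis=0)/.04*[-1,1]; print(d.round(2).tolist())"
```

```text
(np.float64(-0.0072046199430395585), np.float64(0.15592629441021347))
[[0.37, 0.15], [0.35, 0.18], [0.33, 0.22], [0.31, 0.25], [0.28, 0.28], [0.25, 0.3], [0.22, 0.33], [0.19, 0.35], [0.15, 0.37], [0.11, 0.38], [0.08, 0.39], [0.04, 0.39], [-0.0, 0.4], [-0.04, 0.39], [-0.08, 0.39], [-0.12, 0.38], [-0.16, 0.36]]
```

Call:
drive_tool(targets=[[0.19,0.13,0,0],[0.18,0.08,0,0],[0.18,0.09,0,0],[0.17,0.09,0,0],[0,0,0,0]])

```text
clock: 15.17
position: [0.5453, 0.054, 0.1605]
orientation: [0.112, 3.137, 0.002]
force: [2.3, 2.1, 3.7]
grip_width: 0.0148
finger_force: 59.1
```

```bash
python3 -c "
from h import *
s=sense(); print(s['force'],ang(s['position'][:2],[-.0945,.1105]))"
```

```text
[2.33785665 2.09865474 3.68433892] (np.float64(0.2071960872752383), np.float64(0.1553886193011632))
```

Call:
drive_tool(targets=[[0.33,0.22,0,0],[0.31,0.25,0,0],[0.28,0.28,0,0],[0.25,0.3,0,0],[0,0,0,0]])

```text
clock: 15.58
position: [0.502, 0.1001, 0.1605]
orientation: [0.11, 3.136, 0.003]
force: [3.2, 0.1, 4.0]
grip_width: 0.0144
finger_force: 59.3
```

Call:
drive_tool(targets=[[0.22,0.33,0,0],[0.19,0.35,0,0],[0.15,0.37,0,0],[0,0,0,0]])

```text
clock: 15.92
position: [0.4835, 0.143, 0.1604]
orientation: [0.111, 3.136, 0.001]
force: [3.6, -1.9, 4.8]
grip_width: 0.0148
finger_force: 59.7
```

```bash
python3 -c "
from h import *
s=sense(); print(s['force'],ang(s['position'][:2],[-.0945,.1105]))"
```

```text
[ 3.63869339 -1.93349599  4.82762698] (np.float64(0.9190679768040257), np.float64(0.15529030850008035))
```

Call:
drive_tool(targets=[[0.11,0.38,0,0],[0.08,0.39,0,0],[0.04,0.39,0,0],[0,0.4,0,0],[0,0,0,0]])

```text
clock: 16.33
position: [0.4799, 0.2058, 0.1605]
orientation: [0.111, 3.135, 0.0]
force: [3.8, -2.5, 7.6]
grip_width: 0.0147
finger_force: 60.1
```

Call:
drive_tool(targets=[[-0.04,0.39,0,0],[-0.08,0.39,0,0],[-0.12,0.38,0,0],[0,0,0,0],[0,0,0,0]])

```text
clock: 16.75
position: [0.4928, 0.2496, 0.1605]
orientation: [0.113, 3.136, -0.002]
force: [3.0, -4.0, 7.6]
grip_width: 0.0146
finger_force: 60.2
```

```bash
python3 -c "
from h import *
s=sense(); print(s['force'],ang(s['position'][:2],[-.0945,.1105]))"
```

```text
[ 3.0379797  -4.00204608  7.63316993] (np.float64(-4.6637639198172725), np.float64(0.15665277043682932))
```

Call:
drive_tool(targets=[[-0.05,0.11,0,0],[-0.05,0.11,0,0],[0,0,0,0],[0,0,0,0]])

```text
clock: 17.08
position: [0.4967, 0.2575, 0.1605]
orientation: [0.115, 3.137, -0.002]
force: [1.7, -2.7, 8.2]
grip_width: 0.0146
finger_force: 60.2
```

```bash
python3 -c "
from h import *
s=sense(); print(s['force'],ang(s['position'][:2],[-.0945,.1105])[0]+2*np.pi)
a=optics.capture('top')[100:300,100:360];b=optics.capture('side')[130:430,220:450]
o=np.zeros((460,790,3),'uint8');o[:320,:416]=cv2.resize(np.clip(a*1.5,0,255).astype('uint8'),(416,320));o[:,430:783]=cv2.resize(b,(353,460));cv2.imwrite('pics/f.png',o[:,:,::-1])"
```

```text
[ 1.72273033 -2.68934245  8.23776014] 1.6756172864720824
```

View pics/f.png

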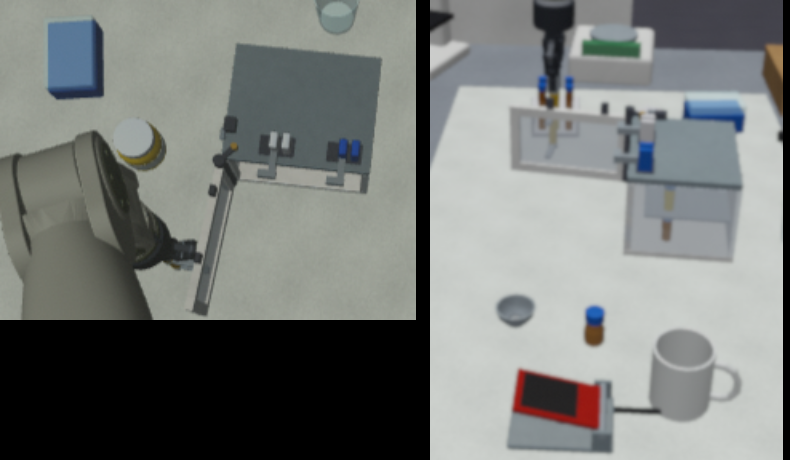

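The gate is wide open (panel from (230,165) to (200,310) in the top crop, about 1.68 rad). The gripper holds the post, both catches are squeezed and the other objects stand where they were.

```bash
python3 -c "
from workcell import close_job
print(close_job())"
```

```text
the job is handed in; nothing more can be done
None
```

The job is handed in: I pressed the pedal to its stop, squeezed the blue catch and then the white one, and swung the gate open to about 1.68 of 1.75 rad. The gripper is still holding the post, and the rack, jar, mug, vial and bowl were not touched.

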